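# Set the telescoping hold-down on a milled block

## Robot

A 6-joint arm with a two-finger parallel gripper is mounted at the origin on a cart in front of the work surface, level with it; the furniture and walls round the work are solid. World frame = base frame: x ahead of the robot, y to its left, z up, the work surface at z = 0. Lengths are in m, angles in rad, forces in N, time in s.
With the tool pointing down it reaches from about 0.375 to 0.9 m from the base axis. Payload 3.1 kg.
Tool frame: the origin (TCP) lies at the very end of the fingers, on their centre line; the grasp point (between the pads) lies 19 mm behind it; z points along the fingers, y is the direction in which the jaws open and shut (so a half turn about z gives the same grasp; the last joint's range is limited). The gripper opens to 85 mm and grips with 20 to 120 N. Pads are 22 mm wide; open, the fingers measure 114 mm over their backs; the gripper's body (76 mm by 85 mm) begins 54 mm behind the grasp point. The pads swing forward as they close: fully open they stand 13 mm farther back than shut.
Start: joints at [-1.492, 0.527, 1.433, -0, 1.181, -0.178], TCP at [0.159, -0.604, 0.231] pointing down, gripper open.
Joint ranges: [-3.08, 3.08], [-0.75, 2.2], [0.22, 2.44], [-1.43, 4.57], [0, 2.65], [-2.85, 2.85]. Speed limits (rad/s): [2.79, 2.79, 3.14, 3.14, 3.14, 3.14].

## Interface

Orientations are given as a unit quaternion [x, y, z, w].
In Python, from station import manip gives the robot as it stands.
- The arm moves only by the tool send_rows, never from a script. Its argument "motion" is a list of rows, each an object with "gripper": the finger opening in mm, from 0 to 85.4; "travel": the shift along the tool's x, y, z in mm, a list of three; "rotation": the turn, a rotation vector about the tool's x, y, z in degrees, a list of three. In form: [{"gripper": gripper, "travel": [x, y, z], "rotation": [ax, ay, az]}, ...]. A call has 1 to 12 rows; each row shifts and turns the commanded pose from where the row before left it, along the tool's axes as they then stand; what a row does not reach is not made up. A row lasts 1/12 s, in which the tool goes at most 41.7 mm and 7.16 degrees, less where a joint would pass 70% of its speed; a pose out of reach is approached as far as the arm can. A call is refused whole if a number of a shift passes 41.7 or a number of a turn 7.16, either way. A call with a gripper value outside its range is refused whole. The fingers move at their own pace and stop on an object; "newtons" is the grip in N (left out, the last holds). Time passes only in rows, so rows that do not move let the fingers close. It gives the time, the measured TCP pose, the force and the opening at its end, in the units of the state.
- manip.sense(): the state, without advancing time (a new reading comes with each control period).
- manip.snapshot(name): name is "scene" or "top" or "wrist"; returns the picture (480x640x3 uint8, red, green, blue); there is no depth.
- manip.calibration(name): a dict with "fx", "fy", "cx", "cy" (pixels), "k1" (the pictures are not rectified: a ray, as slopes to the right and down, at radius r is drawn at 1 + k1 r^2 times it, then the intrinsics apply), "cam_to_world" (4x4, takes a point from camera to world coordinates). Camera axes: x right, y down, z forward; pixel columns grow to the right and rows downward; lengths in m; the calibration is good to about 2 mm. A picture is of the moment at which its call begins: read the wrist's pose just before it. calibration takes no time and is no camera call; for the wrist camera it gives the pose at the moment of the call.
- manip.sign_off(): hands the job in, once; it reports no verdict.
The state is a dict: "t": time; "q": joint angles; "qd": joint speeds; "tau": joint torques, N m; "tcp_pos": TCP position; "tool_rot": TCP orientation; "force": force on the tool from outside, world axes, zero at the start; "ft_torque": the same for the moment, N m; "finger_gap": opening from 0.0 (shut) to 1.0 (fully open).
Only numpy, scipy, OpenCV 4.12 (cv2) and the standard library are available. Lean on these libraries where they do the work, as an engineer would, in place of code of your own. Each camera call takes 0.05 s, during which the arm holds its last target. There are 200 camera calls.

## Task

The bench hold-down is to clamp the milled block that lies ready on its base plate. Pull its telescoping arm out by the upright fin until the lock button springs up through the window of the outer tube, so that the clamp pad stands over the block. Then turn the black knob clockwise to bring the pad down on the block until the knob's clutch slips, and stop at the first slip, within an eighth of a turn; do not shift the block or disturb the tools lying about.

Things in the scene. Friction and masses are not known exactly. Their poses are not given: they have to be found in the camera images.
- hold_down: The fixed hold-down: dark steel base plate 320 x 110 x 12 mm, a column, and on it a level square steel outer tube 30 x 30 mm, axis 85 mm above the worktop. Origin on the worktop, directly below the tube's axis; the tube runs from 100 mm behind to 60 mm ahead of it along x; its +x points along the arm, the way it pulls out; z is up. It cannot move.
- window (a point): Centre of the 13 x 12 mm window in the upper face of the outer tube, 20 mm back from its mouth, 100 mm above the worktop. The lock button comes up here. Axes as hold_down.
- fin (a point): Point for gripping the upright dark steel fin near the far end of the sliding inner tube (aluminium, 22 x 22 mm, top 96 mm above the worktop): the fin is 14 mm thick (along y), 32 mm long (along x, the pulling direction), its top 139 mm above the worktop; the point is in its middle, 122 mm above the worktop and 17 mm below its top. Axes as hold_down. The fin is 60 mm beyond the knob's axis.
- knob_mid (a point): Centre of the round fluted black clamp knob, 39 mm across, 24 mm high, axis upright, on the arm's head (36 x 30 mm, top 102 mm above the worktop); 128 to 132 mm above the worktop at the start. It sinks 4 mm per radian with the screw. Its z is up; its x axis (pale line on top) turns with it.
- pad_face (a point): Centre of the underside of the round clamp pad (30 mm across) below the head, on the knob's axis; it moves with the arm, and down with the screw. At the start it is 2.4 to 6 mm above the level of the block's top.
- block_mid (a point): Centre of the loose milled metal block, 40 x 60 x 28 mm (x, y, z), with a slot along its top; half-way up, 14 mm above its underside. It lies on the 12 mm base plate under the place where the pad will be when the arm is locked, within some 10 mm.
- block: The same block (origin at the centre of its underside).
- pad: The clamp pad with its spindle; origin at the centre of the pad's underside.
- inner_tube (a joint): Extension of the sliding arm, m: at the start 0.002 to 0.030; the button snaps into the window at 0.070 (play 1.5 mm either way) and then locks the arm both ways; end stop at 0.084 should the button be missed (then push slowly back). Sliding takes about 4 N and stays where it is left.
- lock_button (a joint): Spring lock button (steel, 10 mm) on top of the inner tube, m: about 0 while pressed in, hidden beneath the wall of the outer tube; 0.007 when it has sprung out through the window, standing 4 mm proud.
- screw (a joint): Turn of the clamp screw, rad, growing clockwise seen from above; lowers the pad 4 mm per radian; at the start 0 to 0.9; the pad meets the block near 1.5. It turns with 0.12 N m and holds when let go.
- knob (a joint): Slip of the knob on the screw, rad, clockwise from above positive (0 at the start). The knob drives the screw up to 0.20 N m (pad then presses with about 20 N); beyond that the screw stands still and the knob slips: this grows, as does the angle between the pale line on the knob and the lug on the collar below. 0.06 rad or more counts; over 0.8 rad is too much. Grip with 15 N or more.
- spanner: Bystander: combination spanner 160 mm long, lying beside the base plate.
- nut: Bystander: steel nut 22 x 19 x 11 mm, on the base plate beside the arm.
- nut2: Bystander: a like nut on the worktop beside the base plate.
- tape: Bystander: roll of black tape, 62 mm across, 19 mm high, beside the base plate.
- driver: Bystander: screwdriver 228 mm long, to the left.
Not all that is in view belongs to the job. What is shaped like the block but orange or purple is not meant.

How it is judged:
By the outcome, as a careful person would: the job done as asked, in the order asked, and still so for the second after the job is handed in, with the robot touching nothing.
It also fails if it takes over 64 s, if anything falls off the work surface, if the arm or the gripper's body presses on something with over 40 N, if the wrist force passes 120 N, or if a joint passes its speed limit or range.

## Working session

There is one attempt and no reset: what is moved stays moved. The work goes in short steps, Python scripts to look and compute and a tool call to move; the robot and the scene stay as the last step left them, time stands still between calls to the robot, and variables do not carry over. Pictures are saved under pics/ and viewed, about 8 in all and at most 12, crops included, and the job is handed in when it is done.

Besides the shell and the picture viewer there is one more tool, called after "Call:" as name([rows], argument=value, ...), one row to a line, values as JSON. send_rows: Moves the arm, as the interface text tells. Its arguments: {"type":"object","properties":{"motion":{"type":"array","items":{"type":"object","properties":{"gripper":{"type":"number"},"travel":{"type":"array","items":{"type":"number"}},"rotation":{"type":"array","items":{"type":"number"}}}}},"newtons":{"type":"number"}},"required":["motion"]}

```bash
mkdir -p pics; ls
python3 - <<'E'
from station import manip
import cv2,numpy as np
s=manip.sense();print(s)
for n in("scene","top"):
    c=manip.calibration(n);print(n,c)
    cv2.imwrite(f"pics/{n}0.png",manip.snapshot(n)[...,::-1])
E
```

```text
pics
{'t': 0.0, 'q': array([-1.49147742e+00,  5.28484367e-01,  1.43390304e+00, -2.16623184e-06,
        1.18138040e+00, -1.78508728e-01]), 'qd': array([-0.00105272, -0.00012563, -0.00066091,  0.00052895,  0.00079953,
        0.0001036 ]), 'tau': array([ 1.58025396e-03, -4.42344761e+01, -1.78025955e+01, -1.96500664e-04,
        8.30183417e-03,  1.40257006e-07]), 'tcp_pos': array([ 0.1593282 , -0.60361442,  0.23032219]), 'tool_rot': array([ 9.91701476e-01,  1.28557382e-01,  5.29157984e-05, -1.08628876e-03]), 'force': array([-0.21381131,  0.41101214, -0.28952491]), 'ft_torque': array([0.00733864, 0.04664657, 0.05296593]), 'finger_gap': 1.0004384368107668}
scene {'fx': 477.7841909060289, 'fy': 477.7841909060289, 'cx': 322.2080802506609, 'cy': 242.63348869132054, 'k1': -0.007194925625652991, 'cam_to_world': array([[ 0.89802139, -0.31933058,  0.30263106,  0.28854909],
       [-0.43986476, -0.66536382,  0.60316662, -0.52883684],
       [ 0.00875021, -0.67477327, -0.73797322,  0.77574357],
       [ 0.        ,  0.        ,  0.        ,  1.        ]])}
top {'fx': 472.22035375889675, 'fy': 472.22035375889675, 'cx': 320.0347352932212, 'cy': 242.92849642496267, 'k1': -0.037543269018201555, 'cam_to_world': array([[ 3.92971899e-02, -9.77833873e-01,  2.05661488e-01,
         3.66811125e-01],
       [-9.99227265e-01, -3.82956912e-02,  8.84949090e-03,
        -5.65471767e-03],
       [-7.77383123e-04, -2.05850326e-01, -9.78583179e-01,
         1.10053527e+00],
       [ 0.00000000e+00,  0.00000000e+00,  0.00000000e+00,
         1.00000000e+00]])}
```

View pics/scene0.png

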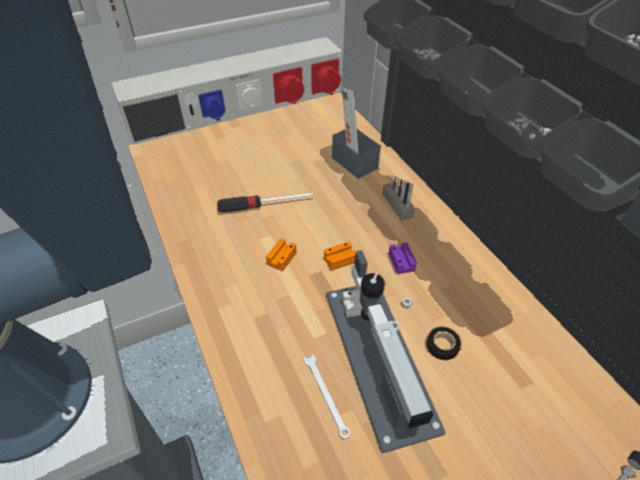

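View pics/top0.png

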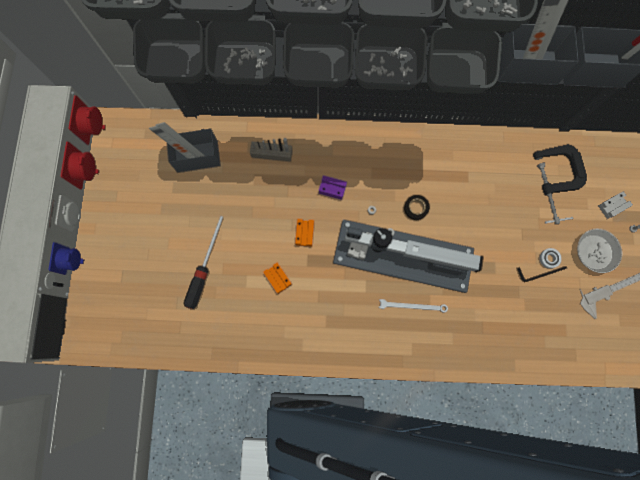

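Scene view: the hold-down runs from (410,410) to its fin end near (360,265), with the knob at (372,286). Top view: knob at (381,238), fin near (362,237). The orange and purple blocks at (282,253), (340,255) and (402,258) in the scene view are decoys. The metal block is under the arm on the plate, near (352,300) in scene and (357,250) in top. Next I'll crop close to confirm.

Run:
```python
import cv2,numpy as np
a=cv2.imread("pics/scene0.png")[240:340,320:420];b=cv2.imread("pics/top0.png")[205:305,325:425]
cv2.imwrite("pics/c1.png",np.hstack([cv2.resize(i,(400,400),interpolation=cv2.INTER_CUBIC) for i in(a,b)]))
```

```text
(no output)
```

View pics/c1.png

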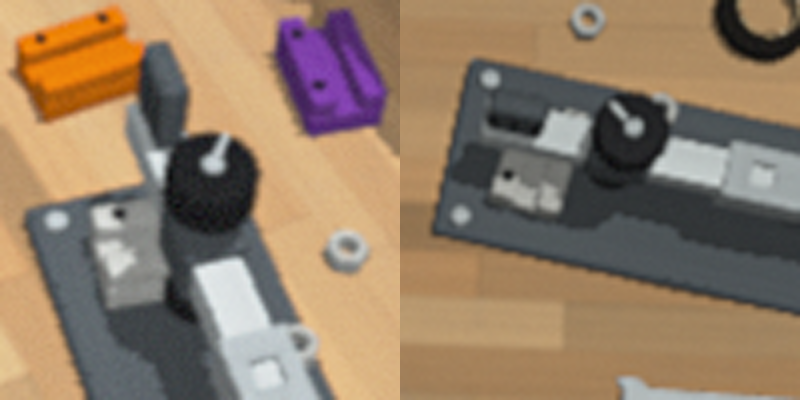

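The crop confirms the choice. Knob top is at scene (373,281) and top (383,236). The upright dark fin is at scene (361,255) and top (354,232), and the window at scene (387,334) and top (415.5,249). The grey block with the slot lies on the plate, one nut on the plate beside the tube.

```bash
cat > h.py <<'E'
from station import manip
import numpy as np, cv2
def ray(c,p):
    K=np.array([[c['fx'],0,c['cx']],[0,c['fy'],c['cy']],[0,0,1]])
    u=cv2.undistortPoints(np.array([[p]],float),K,np.array([c['k1'],0,0,0]))[0,0]
    T=np.array(c['cam_to_world']);d=T[:3,:3]@[u[0],u[1],1.];return T[:3,3],d/np.linalg.norm(d)
def proj(c,X):
    T=np.array(c['cam_to_world']);v=T[:3,:3].T@(np.array(X)-T[:3,3]);u=v[:2]/v[2];u=u*(1+c['k1']*(u@u))
    return u*[c['fx'],c['fy']]+[c['cx'],c['cy']]
def tri(rs):
    A=sum(np.eye(3)-np.outer(d,d) for o,d in rs);b=sum((np.eye(3)-np.outer(d,d))@o for o,d in rs);return np.linalg.solve(A,b)
def atz(r,z): return r[0]+r[1]*(z-r[0][2])/r[1][2]
E
python3 - <<'E'
from h import *
s,t=manip.calibration("scene"),manip.calibration("top")
for n,a,b,z in(("knobtop",(373,281.2),(383.2,236.2),.142),("fintop",(361.2,255),(354.2,232),.139),("window",(387,333.7),(415.5,248.7),.1)):
    r=[ray(s,a),ray(t,b)];print(n,tri(r).round(4),*[atz(x,z).round(4) for x in r])
# plate corners from top
P=[atz(ray(t,p),.012) for p in((347.5,224.5),(340,258.7))];print(P)
E
```

```text
knobtop [ 0.5867 -0.1274  0.1435] [ 0.5867 -0.1264  0.142 ] [ 0.5877 -0.1278  0.142 ]
fintop [ 0.5954 -0.0676  0.1431] [ 0.5987 -0.0648  0.139 ] [ 0.595  -0.0674  0.139 ]
window [ 0.5725 -0.2034  0.0998] [ 0.5724 -0.2035  0.1   ] [ 0.5724 -0.2034  0.1   ]
[array([ 0.64283247, -0.0592446 ,  0.012     ]), array([ 0.55973505, -0.04396215,  0.012     ])]
```

Heights agree with the text (knob top .1435 against about .142, window .0998 against .100). Arm direction is about (0.185, 0.983). Next I go above the fin.

```bash
cat >> h.py <<'E'
from scipy.spatial.transform import Rotation as Ro
import json
def plan(p,yaw,n,g):
    """rows from the measured pose to TCP p, tool down, tool x at yaw deg"""
    s=manip.sense();R=Ro.from_quat(s['tool_rot']);x=np.radians(yaw)
    G=Ro.from_matrix(np.array([[np.cos(x),np.sin(x),0],[np.sin(x),-np.cos(x),0],[0,0,-1]]))
    rv=(R.inv()*G).as_rotvec(degrees=True)/n;D=(np.array(p)-s['tcp_pos'])*1000/n
    print("rot total",(rv*n).round(1),"dist",(np.array(p)-s['tcp_pos']).round(4))
    print(json.dumps([{"gripper":g,"travel":(R*Ro.from_rotvec(rv*i,degrees=True)).inv().apply(D).round(1).tolist(),"rotation":rv.round(1).tolist()} for i in range(n)]))
E
python3 -c "
from h import *
plan([.598,-.075,.235],79.3,20,60)"
```

```text
rot total [ -0.1  -0.1 -64.5] dist [0.4387 0.5287 0.0045]
[{"gripper": 60, "travel": [27.9, -20.0, -0.2], "rotation": [-0.0, -0.0, -3.2]}, {"gripper": 60, "travel": [29.0, -18.4, -0.2], "rotation": [-0.0, -0.0, -3.2]}, {"gripper": 60, "travel": [30.0, -16.7, -0.2], "rotation": [-0.0, -0.0, -3.2]}, {"gripper": 60, "travel": [30.9, -15.0, -0.2], "rotation": [-0.0, -0.0, -3.2]}, {"gripper": 60, "travel": [31.7, -13.2, -0.2], "rotation": [-0.0, -0.0, -3.2]}, {"gripper": 60, "travel": [32.4, -11.4, -0.2], "rotation": [-0.0, -0.0, -3.2]}, {"gripper": 60, "travel": [33.0, -9.6, -0.2], "rotation": [-0.0, -0.0, -3.2]}, {"gripper": 60, "travel": [33.5, -7.7, -0.2], "rotation": [-0.0, -0.0, -3.2]}, {"gripper": 60, "travel": [33.9, -5.8, -0.2], "rotation": [-0.0, -0.0, -3.2]}, {"gripper": 60, "travel": [34.1, -3.9, -0.2], "rotation": [-0.0, -0.0, -3.2]}, {"gripper": 60, "travel": [34.3, -2.0, -0.2], "rotation": [-0.0, -0.0, -3.2]}, {"gripper": 60, "travel": [34.3, -0.0, -0.2], "rotation": [-0.0, -0.0, -3.2]}, {"gripper": 60, "travel": [34.3, 1.9, -0.2], "rotation": [-0.0, -0.0, -3.2]}, {"gripper": 60, "travel": [34.1, 3.8, -0.2], "rotation": [-0.0, -0.0, -3.2]}, {"gripper": 60, "travel": [33.9, 5.7, -0.2], "rotation": [-0.0, -0.0, -3.2]}, {"gripper": 60, "travel": [33.5, 7.6, -0.2], "rotation": [-0.0, -0.0, -3.2]}, {"gripper": 60, "travel": [33.0, 9.5, -0.2], "rotation": [-0.0, -0.0, -3.2]}, {"gripper": 60, "travel": [32.4, 11.4, -0.2], "rotation": [-0.0, -0.0, -3.2]}, {"gripper": 60, "travel": [31.7, 13.2, -0.2], "rotation": [-0.0, -0.0, -3.2]}, {"gripper": 60, "travel": [30.9, 14.9, -0.2], "rotation": [-0.0, -0.0, -3.2]}]
```

Call:
send_rows([
  {"gripper": 60, "travel": [28, -20, 0], "rotation": [0, 0, -3.2]},
  {"gripper": 60, "travel": [29, -18.4, 0], "rotation": [0, 0, -3.2]},
  {"gripper": 60, "travel": [30, -16.7, 0], "rotation": [0, 0, -3.2]},
  {"gripper": 60, "travel": [31, -15, 0], "rotation": [0, 0, -3.2]},
  {"gripper": 60, "travel": [31.7, -13.2, 0], "rotation": [0, 0, -3.2]},
  {"gripper": 60, "travel": [32.4, -11.4, 0], "rotation": [0, 0, -3.2]},
  {"gripper": 60, "travel": [33, -9.6, 0], "rotation": [0, 0, -3.2]},
  {"gripper": 60, "travel": [33.5, -7.7, 0], "rotation": [0, 0, -3.2]},
  {"gripper": 60, "travel": [34, -5.8, 0], "rotation": [0, 0, -3.2]},
  {"gripper": 60, "travel": [34, -4, 0], "rotation": [0, 0, -3.2]},
])

```text
t: 0.93
tcp_pos: [0.38, -0.3385, 0.2311]
tool_rot: [0.917, 0.398, -0.0, -0.0]
force: [0.8, 0.2, -0.3]
finger_gap: 0.705
```

Call:
send_rows([
  {"gripper": 60, "travel": [34.3, -2, 0], "rotation": [0, 0, -3.2]},
  {"gripper": 60, "travel": [34.3, 0, 0], "rotation": [0, 0, -3.2]},
  {"gripper": 60, "travel": [34.3, 2, 0], "rotation": [0, 0, -3.2]},
  {"gripper": 60, "travel": [34, 4, 0], "rotation": [0, 0, -3.2]},
  {"gripper": 60, "travel": [34, 5.7, 0], "rotation": [0, 0, -3.2]},
  {"gripper": 60, "travel": [33.5, 7.6, 0], "rotation": [0, 0, -3.2]},
  {"gripper": 60, "travel": [33, 9.5, 0], "rotation": [0, 0, -3.2]},
  {"gripper": 60, "travel": [32.4, 11.4, 0], "rotation": [0, 0, -3.2]},
  {"gripper": 60, "travel": [31.7, 13.2, 0], "rotation": [0, 0, -3.2]},
  {"gripper": 60, "travel": [31, 15, 0], "rotation": [0, 0, -3.2]},
  {"gripper": 60, "travel": [0, 0, 0], "rotation": [0, 0, 0]},
])

```text
t: 1.85
tcp_pos: [0.604, -0.0727, 0.231]
tool_rot: [0.771, 0.637, 0.002, 0.0]
force: [-0.1, -0.3, 0.8]
finger_gap: 0.7
```

Run:
```python
from h import *
c=manip.calibration("wrist");im=manip.snapshot("wrist")
s=manip.sense();print(s['tcp_pos'],s['q'],s['t'])
np.save("w1.npy",c,allow_pickle=True);cv2.imwrite("pics/w1.png",im[...,::-1])
print(c['cam_to_world'].round(3))
for n,X in(("knobtop",(.587,-.1274,.142)),("fintop",(.5975,-.0685,.139)),("win",(.5724,-.2034,.1))):print(n,proj(c,X).round(1))
```

```text
[ 0.60196956 -0.07490133  0.23073393] [-3.08006882e-01  5.03143280e-01  1.48121919e+00  4.29146607e-04
  1.15722341e+00 -1.16683944e-01] 1.9
[[ 0.982 -0.183 -0.048  0.616]
 [-0.189 -0.946 -0.265 -0.004]
 [ 0.003  0.269 -0.963  0.373]
 [ 0.     0.     0.     1.   ]]
knobtop [309.4 330.2]
fintop [307.5 236.8]
win [311.2 392.9]
```

View pics/w1.png

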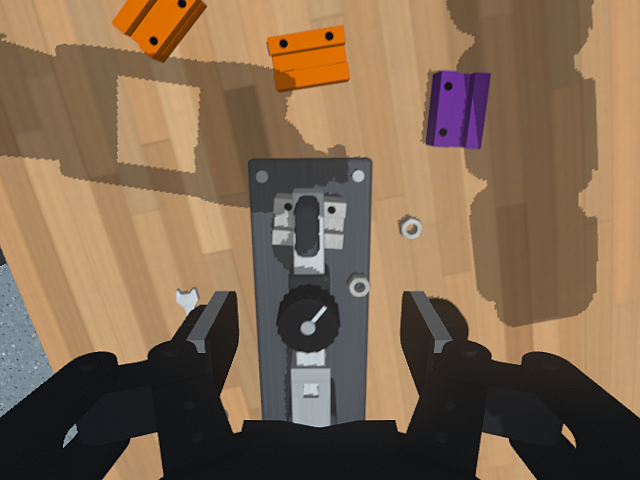

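The wrist view matches the predictions within a few px: fin top (307,235), knob hub (307,328), window (311,389). Its tip line points to (325,308), and the arm lies vertical in the image, so the yaw is right. The block is behind the fin at (308,225).

```bash
python3 -c "
from h import *
plan([.5978,-.0685,.108],79.3,8,50)"
```

```text
rot total [ 0.  -0.  -0.3] dist [-0.0042  0.0064 -0.1227]
[{"gripper": 50, "travel": [0.7, -0.7, 15.3], "rotation": [0.0, -0.0, -0.0]}, {"gripper": 50, "travel": [0.7, -0.7, 15.3], "rotation": [0.0, -0.0, -0.0]}, {"gripper": 50, "travel": [0.7, -0.7, 15.3], "rotation": [0.0, -0.0, -0.0]}, {"gripper": 50, "travel": [0.7, -0.7, 15.3], "rotation": [0.0, -0.0, -0.0]}, {"gripper": 50, "travel": [0.7, -0.7, 15.3], "rotation": [0.0, -0.0, -0.0]}, {"gripper": 50, "travel": [0.7, -0.7, 15.3], "rotation": [0.0, -0.0, -0.0]}, {"gripper": 50, "travel": [0.7, -0.7, 15.3], "rotation": [0.0, -0.0, -0.0]}, {"gripper": 50, "travel": [0.7, -0.7, 15.3], "rotation": [0.0, -0.0, -0.0]}]
```

Call:
send_rows([
  {"gripper": 50, "travel": [0.7, -0.7, 15.3], "rotation": [0, 0, 0]},
  {"gripper": 50, "travel": [0.7, -0.7, 15.3], "rotation": [0, 0, 0]},
  {"gripper": 50, "travel": [0.7, -0.7, 15.3], "rotation": [0, 0, 0]},
  {"gripper": 50, "travel": [0.7, -0.7, 15.3], "rotation": [0, 0, 0]},
  {"gripper": 50, "travel": [0.7, -0.7, 15.3], "rotation": [0, 0, 0]},
  {"gripper": 50, "travel": [0.7, -0.7, 15.3], "rotation": [0, 0, 0]},
  {"gripper": 50, "travel": [0.7, -0.7, 15.3], "rotation": [0, 0, 0]},
  {"gripper": 50, "travel": [0.7, -0.7, 15], "rotation": [0, 0, 0]},
  {"gripper": 50, "travel": [0, 0, 0], "rotation": [0, 0, 0]},
  {"gripper": 50, "travel": [0, 0, 0], "rotation": [0, 0, 0]},
])

```text
t: 2.73
tcp_pos: [0.5949, -0.0716, 0.1084]
tool_rot: [0.773, 0.634, -0.001, -0.001]
force: [-0.6, 0.1, -0.5]
finger_gap: 0.585
```

Call:
send_rows([
  {"gripper": 20},
  {"gripper": 20},
  {"gripper": 20},
  {"gripper": 20},
], newtons=25)

```text
validation failed for argument at $.mo...
```

Call:
send_rows([
  {"gripper": 50, "travel": [2, 2.5, 0], "rotation": [0, 0, 0]},
  {"gripper": 20, "travel": [0, 0, 0], "rotation": [0, 0, 0]},
  {"gripper": 20, "travel": [0, 0, 0], "rotation": [0, 0, 0]},
  {"gripper": 20, "travel": [0, 0, 0], "rotation": [0, 0, 0]},
], newtons=25)

```text
t: 3.07
tcp_pos: [0.5996, -0.0696, 0.1101]
tool_rot: [0.773, 0.635, 0.0, 0.001]
force: [0.8, 0.2, -0.0]
finger_gap: 0.231
```

Call:
send_rows([
  {"gripper": 0, "travel": [0, 0, 0], "rotation": [0, 0, 0]},
  {"gripper": 0, "travel": [0, 0, 0], "rotation": [0, 0, 0]},
  {"gripper": 0, "travel": [0, 0, 0], "rotation": [0, 0, 0]},
  {"gripper": 0, "travel": [0, 0, 0], "rotation": [0, 0, 0]},
], newtons=25)

```text
t: 3.4
tcp_pos: [0.5975, -0.0692, 0.11]
tool_rot: [0.772, 0.635, -0.001, -0.001]
force: [-4.8, 0.3, 5.8]
finger_gap: 0.159
```

Gripped (13.6 mm). Now I pull.

Call:
send_rows([
  {"gripper": 0, "travel": [3, -0.5, 0], "rotation": [0, 0, 0]},
  {"gripper": 0, "travel": [3, 0, 0], "rotation": [0, 0, 0]},
  {"gripper": 0, "travel": [3, 0, 0], "rotation": [0, 0, 0]},
  {"gripper": 0, "travel": [3, 0, 0], "rotation": [0, 0, 0]},
  {"gripper": 0, "travel": [3, 0, 0], "rotation": [0, 0, 0]},
  {"gripper": 0, "travel": [3, 0, 0], "rotation": [0, 0, 0]},
  {"gripper": 0, "travel": [3, 0, 0], "rotation": [0, 0, 0]},
  {"gripper": 0, "travel": [3, 0, 0], "rotation": [0, 0, 0]},
  {"gripper": 0, "travel": [3, 0, 0], "rotation": [0, 0, 0]},
  {"gripper": 0, "travel": [3, 0, 0], "rotation": [0, 0, 0]},
  {"gripper": 0, "travel": [3, 0, 0], "rotation": [0, 0, 0]},
], newtons=40)

```text
t: 4.32
tcp_pos: [0.6031, -0.0384, 0.11]
tool_rot: [0.772, 0.636, -0.003, -0.0]
force: [-6.1, -5.3, 5.4]
finger_gap: 0.156
```

Call:
send_rows([
  {"gripper": 0, "travel": [1, 0, 0], "rotation": [0, 0, 0]},
  {"gripper": 0, "travel": [1, 0, 0], "rotation": [0, 0, 0]},
  {"gripper": 0, "travel": [1, 0, 0], "rotation": [0, 0, 0]},
  {"gripper": 0, "travel": [1, 0, 0], "rotation": [0, 0, 0]},
  {"gripper": 0, "travel": [1, 0, 0], "rotation": [0, 0, 0]},
  {"gripper": 0, "travel": [1, 0, 0], "rotation": [0, 0, 0]},
])

```text
t: 4.82
tcp_pos: [0.6042, -0.0325, 0.11]
tool_rot: [0.772, 0.636, -0.003, -0.0]
force: [-6.4, -5.3, 6.4]
finger_gap: 0.156
```

Run:
```python
from h import *
s,t=manip.calibration("scene"),manip.calibration("top")
a=manip.snapshot("scene")[...,::-1];b=manip.snapshot("top")[...,::-1]
print(manip.sense()['tcp_pos'],manip.sense()['force'])
a=a[230:350,310:430];b=b[195:295,325:445]
cv2.imwrite("pics/c2.png",np.hstack([cv2.resize(a,(480,480),interpolation=2),cv2.resize(a[60:,50:100],(320,480),interpolation=2)]))
```

```text
[ 0.604258   -0.03230526  0.10999926] [-4.82504656 -4.40491294  5.72870009]
```

Call:
send_rows([
  {"gripper": 0, "travel": [1, 0, 0], "rotation": [0, 0, 0]},
  {"gripper": 0, "travel": [1, 0, 0], "rotation": [0, 0, 0]},
  {"gripper": 0, "travel": [1, 0, 0], "rotation": [0, 0, 0]},
  {"gripper": 0, "travel": [1, 0, 0], "rotation": [0, 0, 0]},
  {"gripper": 0, "travel": [1, 0, 0], "rotation": [0, 0, 0]},
])

```text
t: 5.33
tcp_pos: [0.6052, -0.0272, 0.11]
tool_rot: [0.772, 0.636, -0.002, -0.001]
force: [-5.0, -3.6, 6.4]
finger_gap: 0.163
```

Call:
send_rows([
  {"gripper": 0, "travel": [1, 0, 0], "rotation": [0, 0, 0]},
  {"gripper": 0, "travel": [1, 0, 0], "rotation": [0, 0, 0]},
  {"gripper": 0, "travel": [1, 0, 0], "rotation": [0, 0, 0]},
  {"gripper": 0, "travel": [1, 0, 0], "rotation": [0, 0, 0]},
])

```text
t: 5.67
tcp_pos: [0.6055, -0.0254, 0.11]
tool_rot: [0.772, 0.636, -0.004, 0.001]
force: [-7.9, -13.1, 5.4]
finger_gap: 0.153
```

Call:
send_rows([
  {"gripper": 0, "travel": [1, 0, 0], "rotation": [0, 0, 0]},
  {"gripper": 0, "travel": [0, 0, 0], "rotation": [0, 0, 0]},
])

```text
t: 5.83
tcp_pos: [0.6055, -0.0253, 0.11]
tool_rot: [0.772, 0.636, -0.004, 0.001]
force: [-8.7, -12.5, 6.5]
finger_gap: 0.155
```

Run:
```python
from h import *
a=manip.snapshot("scene")[...,::-1];b=manip.snapshot("top")[...,::-1]
print(manip.sense()['tcp_pos'],manip.sense()['force'])
a=a[260:360,330:430];b=b[210:290,345:425]
cv2.imwrite("pics/c2.png",np.hstack([cv2.resize(x,(400,400),interpolation=2) for x in (a,b)]))
```

```text
[ 0.60548469 -0.02529626  0.10997198] [ -8.31015179 -13.02613739   6.26584453]
```

View pics/c2.png

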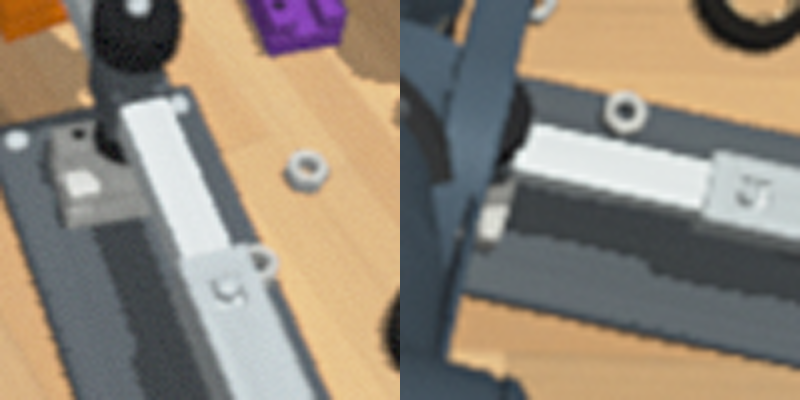

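The lock button stands up in the window at (228,290) in the crop, and the force jumped to 13 N with no further travel, so the arm is locked. Fin travel was 44.6 mm, which puts the knob near (.5953, -.0835). I relax, release and rise.

Call:
send_rows([
  {"gripper": 0, "travel": [-2, 0, 0], "rotation": [0, 0, 0]},
  {"gripper": 0, "travel": [-1.5, 0, 0], "rotation": [0, 0, 0]},
  {"gripper": 50, "travel": [0, 0, 0], "rotation": [0, 0, 0]},
  {"gripper": 50, "travel": [0, 0, 0], "rotation": [0, 0, 0]},
  {"gripper": 50, "travel": [0, 0, 0], "rotation": [0, 0, 0]},
  {"gripper": 50, "travel": [0, 0, 0], "rotation": [0, 0, 0]},
  {"gripper": 50, "travel": [0, 0, -15], "rotation": [0, 0, 0]},
  {"gripper": 50, "travel": [0, 0, -20], "rotation": [0, 0, 0]},
  {"gripper": 50, "travel": [0, 0, -20], "rotation": [0, 0, 0]},
  {"gripper": 50, "travel": [0, 0, -20], "rotation": [0, 0, 0]},
  {"gripper": 50, "travel": [0, 0, 0], "rotation": [0, 0, 0]},
  {"gripper": 50, "travel": [0, 0, 0], "rotation": [0, 0, 0]},
])

```text
t: 6.93
tcp_pos: [0.6084, -0.0247, 0.1852]
tool_rot: [0.773, 0.635, 0.001, 0.001]
force: [-0.9, 0.6, -0.8]
finger_gap: 0.586
```

Run:
```python
from h import *
c=manip.calibration("wrist");im=manip.snapshot("wrist")
print(manip.sense()['tcp_pos'],manip.sense()['ft_torque'])
cv2.imwrite("pics/w2.png",im[...,::-1])
r=.0195
for z in(.142,.118):print(z,proj(c,(.5953,-.0835,z)).round(1))
for n,X in(("fintop",(.6064,-.0245,.139)),("win",(.5724,-.2034,.1))):print(n,proj(c,X).round(1))
plan([.5953,-.0835,.185],79.3,6,50)
```

```text
[ 0.6073726  -0.02449958  0.18393478] [0.00405156 0.02795929 0.02828205]
0.142 [317.3 378.6]
0.118 [317.3 353.5]
fintop [315.9 268.5]
win [318.9 490.2]
rot total [ 0.  -0.  -0.5] dist [-0.0121 -0.059   0.0011]
[{"gripper": 50, "travel": [-10.0, -0.1, -0.2], "rotation": [0.0, -0.0, -0.1]}, {"gripper": 50, "travel": [-10.0, -0.1, -0.2], "rotation": [0.0, -0.0, -0.1]}, {"gripper": 50, "travel": [-10.0, -0.1, -0.2], "rotation": [0.0, -0.0, -0.1]}, {"gripper": 50, "travel": [-10.0, -0.1, -0.2], "rotation": [0.0, -0.0, -0.1]}, {"gripper": 50, "travel": [-10.0, -0.1, -0.2], "rotation": [0.0, -0.0, -0.1]}, {"gripper": 50, "travel": [-10.0, -0.1, -0.2], "rotation": [0.0, -0.0, -0.1]}]
```

View pics/w2.png

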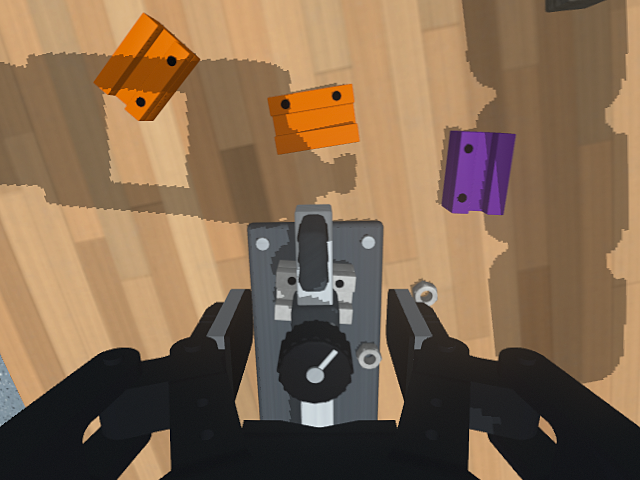

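Knob hub at (315.5,375.5) against predicted (317,379), so it's within about 1 mm. The pale line points up-right to (337,350). I move over the knob and go down.

Call:
send_rows([
  {"gripper": 55, "travel": [-10, 0, 0], "rotation": [0, 0, 0]},
  {"gripper": 55, "travel": [-10, 0, 0], "rotation": [0, 0, 0]},
  {"gripper": 55, "travel": [-10, 0, 0], "rotation": [0, 0, 0]},
  {"gripper": 55, "travel": [-10, 0, 0], "rotation": [0, 0, 0]},
  {"gripper": 55, "travel": [-10, 0, 0], "rotation": [0, 0, 0]},
  {"gripper": 55, "travel": [-9.5, -1, 0], "rotation": [0, 0, 0]},
  {"gripper": 55, "travel": [0, 0, 0], "rotation": [0, 0, 0]},
  {"gripper": 55, "travel": [0, 0, 0], "rotation": [0, 0, 0]},
  {"gripper": 55, "travel": [0, 0, 0], "rotation": [0, 0, 0]},
])

```text
t: 7.73
tcp_pos: [0.5949, -0.0829, 0.1843]
tool_rot: [0.773, 0.634, 0.0, -0.0]
force: [0.4, -0.0, -0.7]
finger_gap: 0.645
```

Run:
```python
from h import *
c=manip.calibration("wrist");im=manip.snapshot("wrist")
print(manip.sense()['q'],manip.sense()['ft_torque'])
cv2.imwrite("pics/w3.png",im[240:,200:440,::-1])
print(proj(c,(.5945,-.083,.142)))
plan([.5945,-.083,.111],79.3,6,50)
```

```text
[-3.24032279e-01  5.50723149e-01  1.54234336e+00  2.84084490e-04
  1.04850700e+00 -1.28314952e-01] [ 0.07767811 -0.03745766  0.00414905]
[319.5988516  271.29929745]
rot total [ 0.  -0.  -0.5] dist [-0.0004 -0.0004 -0.0733]
[{"gripper": 50, "travel": [-0.1, -0.1, 12.2], "rotation": [0.0, -0.0, -0.1]}, {"gripper": 50, "travel": [-0.1, -0.1, 12.2], "rotation": [0.0, -0.0, -0.1]}, {"gripper": 50, "travel": [-0.1, -0.1, 12.2], "rotation": [0.0, -0.0, -0.1]}, {"gripper": 50, "travel": [-0.1, -0.1, 12.2], "rotation": [0.0, -0.0, -0.1]}, {"gripper": 50, "travel": [-0.1, -0.1, 12.2], "rotation": [0.0, -0.0, -0.1]}, {"gripper": 50, "travel": [-0.1, -0.1, 12.2], "rotation": [0.0, -0.0, -0.1]}]
```

Call:
send_rows([
  {"gripper": 55, "travel": [0, 0, 12], "rotation": [0, 0, 0]},
  {"gripper": 55, "travel": [0, 0, 12], "rotation": [0, 0, 0]},
  {"gripper": 55, "travel": [0, 0, 12], "rotation": [0, 0, 0]},
  {"gripper": 55, "travel": [0, 0, 12], "rotation": [0, 0, 0]},
  {"gripper": 55, "travel": [0, 0, 12], "rotation": [0, 0, 0]},
  {"gripper": 55, "travel": [0, 0, 13], "rotation": [0, 0, 0]},
  {"gripper": 55, "travel": [0, 0, 0], "rotation": [0, 0, 0]},
  {"gripper": 55, "travel": [0, 0, 0], "rotation": [0, 0, 0]},
])

```text
t: 8.45
tcp_pos: [0.5945, -0.0823, 0.1105]
tool_rot: [0.773, 0.635, -0.0, -0.001]
force: [0.3, -0.4, -0.2]
finger_gap: 0.644
```

Call:
send_rows([
  {"gripper": 30, "travel": [0, 0, 0], "rotation": [0, 0, 0]},
  {"gripper": 30, "travel": [0, 0, 0], "rotation": [0, 0, 0]},
  {"gripper": 30, "travel": [0, 0, 0], "rotation": [0, 0, 0]},
  {"gripper": 30, "travel": [0, 0, 0], "rotation": [0, 0, 0]},
  {"gripper": 30, "travel": [0, 0, 0], "rotation": [0, 0, 0]},
  {"gripper": 30, "travel": [0, 0, 0], "rotation": [0, 0, 0]},
], newtons=25)

```text
t: 8.95
tcp_pos: [0.5952, -0.0829, 0.112]
tool_rot: [0.773, 0.635, 0.0, 0.0]
force: [-2.3, 0.8, 4.9]
finger_gap: 0.448
```

Run:
```python
from h import *
s=manip.sense();print(s['q'][5],s['tau'],s['ft_torque'],s['force'],s['tcp_pos'])
c=manip.calibration("scene");im=manip.snapshot("scene")
cv2.imwrite("pics/s3.png",im[...,::-1])
```

```text
-0.12834548001676913 [-5.08946199e-01 -4.23085463e+01 -1.30097607e+01 -1.12850270e-01
 -4.58241524e-01  1.63792132e-02] [ 0.20162428  0.20053958 -0.05398079] [-2.28808168  0.84494825  4.8916795 ] [ 0.5951569  -0.08287945  0.11200262]
```

Call:
send_rows([
  {"gripper": 30, "travel": [0, 0, 0.2], "rotation": [0, 0, 4]},
  {"gripper": 30, "travel": [0, 0, 0.2], "rotation": [0, 0, 4]},
  {"gripper": 30, "travel": [0, 0, 0.2], "rotation": [0, 0, 4]},
  {"gripper": 30, "travel": [0, 0, 0.2], "rotation": [0, 0, 4]},
  {"gripper": 30, "travel": [0, 0, 0.2], "rotation": [0, 0, 4]},
])

```text
t: 9.42
tcp_pos: [0.595, -0.0828, 0.1106]
tool_rot: [0.872, 0.489, 0.0, 0.0]
force: [-1.0, 1.8, 3.0]
finger_gap: 0.448
```

```bash
cat > q.py <<'E'
from h import *
s=manip.sense();print(s['t'],np.degrees(s['q'][5])+7.35,s['tau'][5],s['ft_torque'],s['force'],s['tcp_pos'])
E
python3 q.py
```

```text
9.4167 20.177316624179547 -0.4500039294362068 [0.11831244 0.16255404 0.14368532] [-1.04781643  1.77703253  3.03775438] [ 0.59500514 -0.08281871  0.1106026 ]
```

Call:
send_rows([
  {"gripper": 30, "travel": [0, 0, 0.2], "rotation": [0, 0, 4]},
  {"gripper": 30, "travel": [0, 0, 0.2], "rotation": [0, 0, 4]},
  {"gripper": 30, "travel": [0, 0, 0.2], "rotation": [0, 0, 4]},
])

```text
t: 9.67
tcp_pos: [0.5949, -0.0828, 0.1098]
tool_rot: [0.918, 0.396, 0.0, 0.0]
force: [-0.8, 0.9, 3.1]
finger_gap: 0.446
```

```bash
python3 q.py
```

```text
9.6667 32.17609253009267 -0.44622061774134636 [0.17889659 0.17247815 0.06879091] [-0.8089137   0.87366256  3.08229976] [ 0.59491534 -0.08275058  0.10983492]
```

Call:
send_rows([
  {"gripper": 30, "travel": [0, 0, 0.2], "rotation": [0, 0, 4]},
  {"gripper": 30, "travel": [0, 0, 0.2], "rotation": [0, 0, 4]},
])

```text
t: 9.83
tcp_pos: [0.5948, -0.0827, 0.1093]
tool_rot: [0.944, 0.33, -0.0, -0.0]
force: [-0.3, 1.1, 2.3]
finger_gap: 0.442
```

```bash
python3 q.py
```

```text
9.8333 40.17638793417881 -0.44394020922482014 [0.18027882 0.16528077 0.09058032] [-0.27914882  1.09608665  2.27666506] [ 0.59481437 -0.08272724  0.10927235]
```

Call:
send_rows([
  {"gripper": 30, "travel": [0, 0, 0.2], "rotation": [0, 0, 4]},
  {"gripper": 30, "travel": [0, 0, 0.2], "rotation": [0, 0, 4]},
])

```text
t: 10.0
tcp_pos: [0.5948, -0.0827, 0.1088]
tool_rot: [0.965, 0.264, -0.0, -0.0]
force: [-0.3, 1.3, 3.0]
finger_gap: 0.448
```

```bash
python3 q.py
```

```text
10.0 48.17600680286413 -0.43147112242877483 [0.18840871 0.16777584 0.12354727] [-0.30475525  1.25740477  2.96740056] [ 0.59477226 -0.08268413  0.10875506]
```

Call:
send_rows([
  {"gripper": 30, "travel": [0, 0, 0.2], "rotation": [0, 0, 4]},
  {"gripper": 30, "travel": [0, 0, 0.2], "rotation": [0, 0, 4]},
])

```text
t: 10.17
tcp_pos: [0.5947, -0.0827, 0.1087]
tool_rot: [0.981, 0.196, -0.0, -0.0]
force: [-1.1, 1.8, 4.9]
finger_gap: 0.447
```

```bash
python3 q.py
```

```text
10.1667 56.158945522031274 -0.34798826090991497 [0.24123483 0.30990457 0.20611879] [-1.13124246  1.7739157   4.94852815] [ 0.59474955 -0.08268614  0.10866185]
```

Torque stepped by 0.083 N m (about the 0.12→0.20 rise), and the pad has met the block at about 52°. I turn on a little to register the slip, without descending.

Call:
send_rows([
  {"gripper": 30, "travel": [0, 0, 0], "rotation": [0, 0, 4]},
])

```text
t: 10.25
tcp_pos: [0.5947, -0.0826, 0.1087]
tool_rot: [0.987, 0.162, -0.0, -0.0]
force: [-1.5, 2.1, 4.3]
finger_gap: 0.449
```

```bash
python3 q.py
```

```text
10.25 60.15980515754496 -0.35008884966373444 [0.21858166 0.30094213 0.20347812] [-1.50129783  2.05720503  4.29245158] [ 0.59471479 -0.08260391  0.10869713]
```

Call:
send_rows([
  {"gripper": 30, "travel": [0, 0, 0], "rotation": [0, 0, 4]},
])

```text
t: 10.33
tcp_pos: [0.5947, -0.0826, 0.1087]
tool_rot: [0.992, 0.127, -0.0, -0.0]
force: [-1.3, 1.3, 4.4]
finger_gap: 0.45
```

```bash
python3 q.py
```

```text
10.3333 64.15904989468194 -0.35025542601943016 [0.2229311  0.22622163 0.21160496] [-1.31900905  1.29720657  4.4452626 ] [ 0.59469559 -0.08258246  0.10868137]
```

Call:
send_rows([
  {"gripper": 30, "travel": [0, 0, 0], "rotation": [0, 0, 4]},
])

```text
t: 10.42
tcp_pos: [0.5947, -0.0825, 0.1087]
tool_rot: [0.996, 0.093, -0.0, -0.0]
force: [-1.7, 0.5, 5.2]
finger_gap: 0.45
```

```bash
python3 q.py
```

```text
10.4167 68.15828334612722 -0.35031281411647797 [0.28359293 0.20819281 0.19856282] [-1.74143765  0.51293545  5.21942898] [ 0.59469851 -0.08252783  0.10868453]
```

Torque holds at 0.20 N m over 12° more, so the clutch is slipping (about 0.21–0.3 rad). I stop, release with a modest opening and rise.

Call:
send_rows([
  {"gripper": 48, "travel": [0, 0, 0], "rotation": [0, 0, 0]},
  {"gripper": 48, "travel": [0, 0, 0], "rotation": [0, 0, 0]},
  {"gripper": 48, "travel": [0, 0, 0], "rotation": [0, 0, 0]},
  {"gripper": 48, "travel": [0, 0, 0], "rotation": [0, 0, 0]},
  {"gripper": 48, "travel": [0, 0, -8], "rotation": [0, 0, 0]},
  {"gripper": 48, "travel": [0, 0, -15], "rotation": [0, 0, 0]},
  {"gripper": 48, "travel": [0, 0, -20], "rotation": [0, 0, 0]},
  {"gripper": 48, "travel": [0, 0, -25], "rotation": [0, 0, 0]},
  {"gripper": 48, "travel": [0, 0, -30], "rotation": [0, 0, 0]},
  {"gripper": 48, "travel": [0, 0, 0], "rotation": [0, 0, 0]},
])

```text
t: 11.25
tcp_pos: [0.5987, -0.0841, 0.2129]
tool_rot: [0.996, 0.094, 0.006, 0.003]
force: [1.0, -0.2, 0.3]
finger_gap: 0.561
```

Call:
send_rows([
  {"gripper": 48, "travel": [-30, 10, -10], "rotation": [0, 0, 0]},
  {"gripper": 48, "travel": [-30, 10, -10], "rotation": [0, 0, 0]},
  {"gripper": 48, "travel": [-30, 10, -10], "rotation": [0, 0, 0]},
  {"gripper": 48, "travel": [-30, 10, 0], "rotation": [0, 0, 0]},
  {"gripper": 48, "travel": [0, 0, 0], "rotation": [0, 0, 0]},
])

```text
t: 11.67
tcp_pos: [0.48, -0.1458, 0.237]
tool_rot: [0.996, 0.093, -0.002, -0.0]
force: [0.1, -0.3, -0.2]
finger_gap: 0.562
```

Run:
```python
from h import *
print(manip.sense()['tcp_pos'])
for n in("scene","top","wrist"): cv2.imwrite(f"pics/{n}9.png",manip.snapshot(n)[...,::-1])
a=cv2.imread("pics/scene9.png")[240:340,330:430];b=cv2.imread("pics/top9.png")[205:305,325:425]
w=cv2.imread("pics/wrist9.png")
cv2.imwrite("pics/c9.png",np.hstack([cv2.resize(a,(400,600)[::1] if 0 else (400,400),interpolation=2),cv2.resize(w,(400,400))]))
```

```text
[ 0.48000651 -0.14583248  0.23698791]
```

View pics/c9.png

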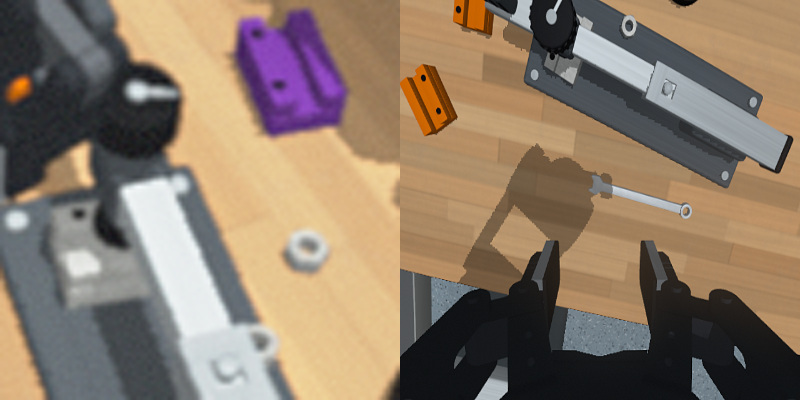

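The button is up in the window at (228,370) and in the wrist view at (668,88). The block sits exactly where it was and the nuts are undisturbed. The knob line now points right in scene, hub (140,90) to tip (178,94). I check how far the knob turned.

Run:
```python
from h import *
c=manip.calibration("scene")
def ang(o,h,t,z=.142):
    a,b=[atz(ray(c,(o[0]+p[0]/4,o[1]+p[1]/4)),z) for p in(h,t)];d=b-a;return np.degrees(np.arctan2(d[1],d[0]))
print(ang((320,240),(213,165),(226,137)),ang((330,240),(140,90),(178,94),.138))
a,b=[cv2.imread(f"pics/{n}.png").astype(int) for n in("top0","top9")]
d=np.abs(a-b).max(2)
for n,(x,y) in dict(spanner=(412,306),tape=(416,207),nut2=(371,210),driver=(205,275)).items():print(n,np.percentile(d[y-14:y+15,x-14:x+15],95))
```

```text
40.19004975733464 -33.566246174722046
spanner 113.0
tape 110.0
nut2 23.0
driver 23.0
```

View pics/top9.png

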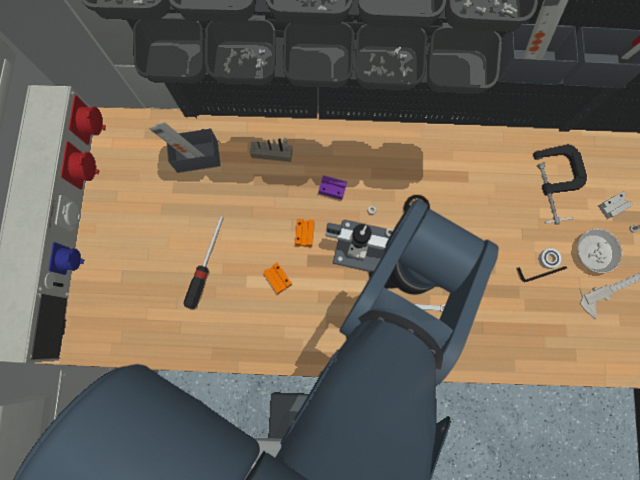

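View pics/scene9.png

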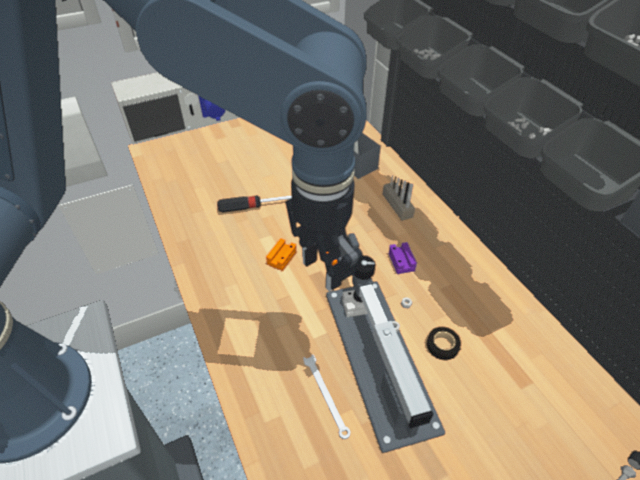

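The differences in the top view are only the arm covering the tape and spanner. In scene the tape (443,343), spanner (310,360)–(344,433), nut (407,302) and driver (240,204) are all where they started. I hand in.

```bash
python3 -c "
from station import manip
print(manip.sign_off())"
```

```text
the job is handed in; nothing more can be done
None
```

The clamp job is done and handed in at about 12 s; the sign-off reports no verdict.

- **Arm:** I pulled it out 44.6 mm by the fin until it locked. The pull force jumped from about 5 N to 13 N with no further travel, and the button shows standing up in the window.
- **Knob:** I turned it clockwise 68° by the wrist joint; the pale line read about 74° in the image, which is within pixel error. The torque rose from about 0.12 to 0.20 N m at about 50–55° and then stayed level, which is the clutch slipping. I stopped 12° after first seeing that, so the slip is about 0.2–0.3 rad. I inferred this from torque only, because I could not read the lug on the collar.
- **Surroundings:** The block, nuts, tape, spanner and driver are where they started in the scene camera. A pixel check from the top camera flagged the tape and spanner, but the robot arm was covering both in that picture. The gripper is open and clear of everything.

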